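Shift the roller mixer's gear lever into third

ROBOT

A 6-joint arm with a two-finger parallel gripper is mounted at the origin on a cart in front of the work surface, level with it; the furniture and walls round the work are solid. World frame = base frame: x ahead of the robot, y to its left, z up, the work surface at z = 0. Lengths are in mm, angles in rad, forces in N, time in s.
With the tool pointing down it reaches from about 275 to 750 mm from the base axis. Payload 10.2 kg.
Tool frame: the origin (TCP) lies between the finger pads; the fingertips stand 8 mm ahead of it and the grasp point (between the pads) lies 11 mm behind it; z points along the fingers, x is the direction in which the jaws open and shut, and the axes are right-handed (so a half turn about z gives the same grasp; the last joint's range is limited). The gripper opens to 85 mm and grips with 20 to 120 N. Pads are 22 mm wide; open, the fingers measure 114 mm over their backs; the gripper's body (76 mm by 85 mm) begins 54 mm behind the grasp point. The pads swing forward as they close: fully open they stand 13 mm farther back than shut.
Start: joints at [0.949, 0.313, 1.498, -0, 1.331, -0.223], TCP at [203.877, 483.803, 204.994] pointing down, gripper open.
Joint ranges: [-2.94, 2.94], [-0.97, 2.17], [0.19, 2.56], [-1.23, 4.37], [0.02, 3.11], [-2.88, 2.88]. Speed limits (rad/s): [2.39, 2.39, 3.01, 3.14, 3.14, 3.14].

INTERFACE

Orientations are given as a unit quaternion [w, x, y, z].
In Python, from rig import sense, eyes, ctrl gives the robot as it stands.
- The arm moves only by the tool move_arm, never from a script. Its argument "rows" is a list that holds one entry, the list of rows, each a list of 5 numbers: the shift along the tool's x, y, z in mm, then the turn about the tool's z in units of 6 degrees (1.0 is 6 degrees), then the gripper command: -1 is shut, 1 is fully open, values between are in proportion. In form: [[[dx, dy, dz, roll, jaw], ...]]. A call has 1 to 12 rows; each row is the pose to reach, as a shift and turn from the pose measured when the call began, along the tool's axes at that moment; what a row does not reach only later rows make up. A row lasts 1/8 s, in which the tool goes at most 62.5 mm and 10.7 degrees, less where a joint would pass 70% of its speed; a pose out of reach is approached as far as the arm can. A call with a gripper value outside its range is refused whole. The fingers move at their own pace and stop on an object; "squeeze" is the grip in N (left out, the last holds). Time passes only in rows, so rows that repeat a pose let the fingers close. It gives the time, the measured TCP pose, the force and the opening at its end, in the units of the state.
- sense(): the state, without advancing time (a new reading comes with each control period).
- eyes.capture(name): name is "scene" or "side" or "wrist"; returns a dict with "color" (420x560x3 uint8, blue, green, red), "vertical_fov" (degrees; the focal length in pixels is half the picture's height over the tangent of half this angle, whatever the lens; pixels are square), "cx", "cy" (the principal point, pixels), "xyz" and "attitude" of the camera in the world. Camera axes: x right, y down, z forward; pixel columns grow to the right and rows downward; lengths in mm; the calibration is good to about 2 mm. A picture is of the moment at which its call begins. There is no depth.
- ctrl.finish_job(): hands the job in, once; it reports no verdict.
The state is a dict: "time_s": time; "joints": joint angles; "dq": joint speeds; "tau": joint torques, N m; "eef_pos": TCP position; "ee_rot": TCP orientation; "force": force on the tool from outside, world axes, zero at the start; "wrist_torque": the same for the moment, N m; "grip_width": opening from 0.0 (shut) to 1.0 (fully open).
Only numpy, scipy, OpenCV 4.12 (cv2) and the standard library are available. Lean on these libraries where they do the work, as an engineer would, in place of code of your own. Each camera call takes 0.05 s, during which the arm holds its last target. There are 200 camera calls.

TASK

Shift the roller mixer into third gear with the fingertips alone: nudge the black ball knob of its gear lever along the left leg of the H-shaped gate to the cross bar, push it across to the right leg, then push it forward, away from you, until it is fully home in the far right slot, the one with three studs. Never let the lever go into the near right slot with four studs, and push gently, without pinching the knob. Leave everything else standing where it is.

Things in the scene. Friction and masses are not known exactly. Their poses are not given: they have to be found in the camera images.
- mixer: Roller mixer, a white fixed machine, gear lever in front, two rollers with a lying jar behind. Origin: on the worktop straight below the lever's pivot; x forward (towards the rollers; away from the robot at yaw 0), y left, z up; yaw up to 0.35 rad. Housing x -70 to +70, y -90 to +90, 84 mm high; rollers and jar at x 70 to 180 mm, at most 108 mm high.
- gate_center (a point): Centre of the upper face of the 112 mm square grey gate plate, 92 mm above the mixer's origin; axes as the mixer's. The cut-out is an H seen from the robot: legs along x at y +18 (left) and -18 mm (right), 16 mm wide, ending at x +-28 mm; cross bar along y at x = 0, 20 mm wide, rounded corners. The lever's steel stick, 10 mm thick, is held by its edges.
- third_slot (a point): Far right end of the H on the plate's upper face, the slot to reach. Small black studs on the plate beyond each slot end count the slots: one far left, two near left, three far right, four near right.
- ball_knob: Black ball knob, 32 mm diameter, on the gear lever; origin at the ball's centre, 130 mm from the pivot, which is 25 mm above the mixer's origin. In the mixer's frame, with f = lever_fore, a = lever_across: x = 0.130 sin f, y = -0.130 sin a cos f, z = 0.025 + 0.130 cos a cos f. The lever stays where it is left; about 1.5 N at the ball moves it.
- lever_across (a joint): Sideways tilt of the gear lever in rad: -0.28 fully in the left leg of the H (where it starts), +0.28 fully in the right leg. It can change much only while lever_fore is within about 0.07 of 0.
- lever_fore (a joint): Forward tilt of the gear lever in rad: +0.34 fully home in a far slot, 0 in the cross bar, -0.34 fully home in a near slot. It starts anywhere along the left leg. Both ends are solid stops: 10 to 20 N is a good firm push there, over 30 N is not gentle.
- beaker: Bystander, loose: low glass beaker, 53 mm wide, 66 mm tall, right of the mixer. Origin: centre of its underside.
- small_bottle: Bystander, loose: small bottle with screw cap, 28 mm wide, 66 mm tall, right of the mixer near its front. Origin: centre of its underside.
- bench_timer: Bystander, loose: flat white timer, 62 x 68 x 21 mm, left of the mixer. Origin: centre of its underside.
- tall_bottle: Bystander, loose: bottle with screw cap, 52 mm wide, 115 mm tall, left of the mixer towards the back. Origin: centre of its underside.
- pen: Bystander, loose: pen, 10 mm thick, 142 mm long, lying in front of the mixer. Origin: centre of its underside.
- blue_rack: Bystander, loose: low tube rack with tubes, 60 x 94 x 48 mm, on the right of the worktop. Origin: centre of its underside.
- marker_black: Bystander, loose: marker pen, 16 mm thick, 138 mm long, on the right of the worktop. Origin: centre of its underside.

How it is judged:
By the outcome, as a careful person would: the job done as asked, in the order asked, and still so for the second after the job is handed in, with the robot touching nothing.
It also fails if it takes over 51 s, if anything falls off the work surface, if the arm or the gripper's body presses on something with over 40 N, if the wrist force passes 120 N, or if a joint passes its speed limit or range.

## Working session

There is one attempt and no reset: what is moved stays moved. The work goes in short steps, Python scripts to look and compute and a tool call to move; the robot and the scene stay as the last step left them, time stands still between calls to the robot, and variables do not carry over. Pictures are saved under pics/ and viewed, about 8 in all and at most 12, crops included, and the job is handed in when it is done.

Besides the shell and the picture viewer there is one more tool, called after ">>>" by a JSON object that holds its "op" and its "data". move_arm: Moves the arm, as the interface text tells. Its arguments: {"type":"object","properties":{"rows":{"type":"array","items":{"type":"array","items":{"type":"array","items":{"type":"number"}}}},"squeeze":{"type":"number"}},"required":["rows"]}

```bash
mkdir -p pics; ls; python3 - <<'E'
from rig import sense, eyes, ctrl
import cv2
s=sense(); print(s)
for n in("scene","side"):
    d=eyes.capture(n); cv2.imwrite(f"pics/{n}0.png",d["color"]); print({k:v for k,v in d.items() if k!="color"})
E
```

```text
pics
{'time_s': 0.0, 'joints': array([ 9.48581455e-01,  3.13442724e-01,  1.49845443e+00,  1.93248803e-05,
        1.33097828e+00, -2.23408319e-01]), 'dq': array([-4.04542356e-04, -7.36153511e-05,  6.91478095e-04,  5.30335952e-04,
        7.04191809e-04, -5.97542441e-04]), 'tau': array([-8.59281117e-04, -4.12264037e+01, -2.59742332e+01, -1.88239810e-04,
        4.08020351e-03, -5.91298743e-06]), 'eef_pos': array([203.70425478, 483.55464366, 204.43228703]), 'ee_rot': array([ 2.18722485e-04,  8.33163399e-01,  5.53026527e-01, -6.03016261e-04]), 'force': array([-0.10183402,  1.08572197,  0.9990656 ]), 'wrist_torque': array([ 0.02294518, -0.01058675, -0.05303941]), 'grip_width': 0.9996449975323198}
{'vertical_fov': 52.1923541332256, 'cx': 273.80947210724344, 'cy': 218.8078111228476, 'xyz': array([-134.57271722, -705.32149542,  599.94500005]), 'attitude': array([-0.46743322,  0.78758605, -0.34697901,  0.20203951])}
{'vertical_fov': 55.53497319666662, 'cx': 276.0498399552369, 'cy': 210.51806580610005, 'xyz': array([  383.93281092, -1045.74803633,   593.06766979]), 'attitude': array([-0.52574104,  0.84868841, -0.04378694,  0.03751068])}
```

View pics/scene0.png

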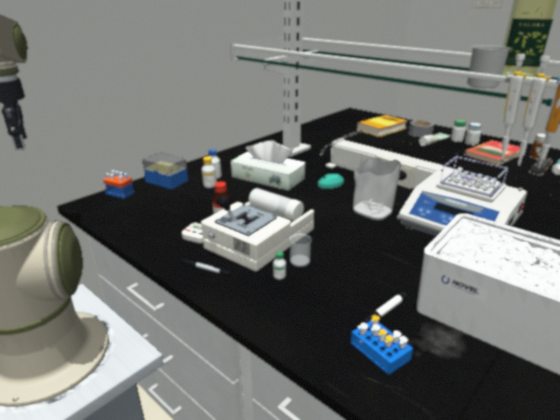

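View pics/side0.png

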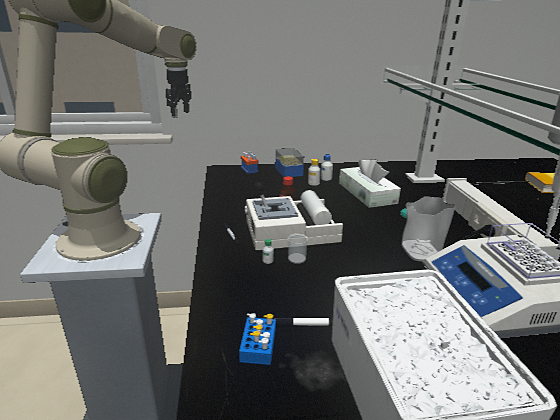

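The scene view has the grey gate plate near (247,217), and the side view has it near (275,207). The knob isn't clearly visible at this resolution. I'll cast rays for a rough position and enlarge the crops.

```bash
cat >h.py <<'E'
import numpy as np, cv2
from scipy.spatial.transform import Rotation as R
from rig import sense, eyes, ctrl
def rot(q): return R.from_quat([q[1],q[2],q[3],q[0]]).as_matrix()
def ray(d,u,v):
    f=d["color"].shape[0]/2/np.tan(np.radians(d["vertical_fov"])/2)
    r=rot(d["attitude"])@np.array([(u-d["cx"])/f,(v-d["cy"])/f,1]); return d["xyz"],r/np.linalg.norm(r)
def onz(d,u,v,z):
    o,r=ray(d,u,v); return o+r*(z-o[2])/r[2]
def proj(d,p):
    f=d["color"].shape[0]/2/np.tan(np.radians(d["vertical_fov"])/2)
    c=rot(d["attitude"]).T@(np.array(p)-d["xyz"]); return f*c[0]/c[2]+d["cx"],f*c[1]/c[2]+d["cy"]
def cross(rs):
    A=np.zeros((3,3));b=np.zeros(3)
    for o,r in rs:
        P=np.eye(3)-np.outer(r,r);A+=P;b+=P@o
    return np.linalg.solve(A,b)
def tool(dw):  # world shift -> tool axes now
    return rot(sense()["ee_rot"]).T@np.array(dw)
E
python3 - <<'E'
from h import *
a=eyes.capture("scene");b=eyes.capture("side");w=eyes.capture("wrist")
print(onz(a,247,217,92),onz(b,275,207,92))
print(w["xyz"],w["attitude"],w["vertical_fov"],rot(w["attitude"])[:,2]); s=sense(); print(rot(s["ee_rot"]))
c=[cv2.resize(d["color"][y:y+75,x:x+100],(400,300),interpolation=cv2.INTER_CUBIC) for d,x,y in((a,195,175),(b,230,175))]
cv2.imwrite("pics/c1.png",np.vstack([np.hstack(c),np.hstack([cv2.resize(w["color"],(400,300)),c[0]*0])]))
E
```

```text
[505.83739264 -20.57335604  92.        ] [507.21709085 -20.36137989  92.        ]
[142.24635796 509.07401858 372.77889335] [0.11119219 0.82574103 0.54808467 0.0734251 ] 59.90114555312968 [ 0.24314571 -0.10314557 -0.9644901 ]
[[ 3.88303533e-01  9.21531467e-01 -3.49575029e-04]
 [ 9.21531366e-01 -3.88303663e-01 -4.53893489e-04]
 [-5.54018397e-04 -1.45895909e-04 -9.99999836e-01]]
```

View pics/c1.png

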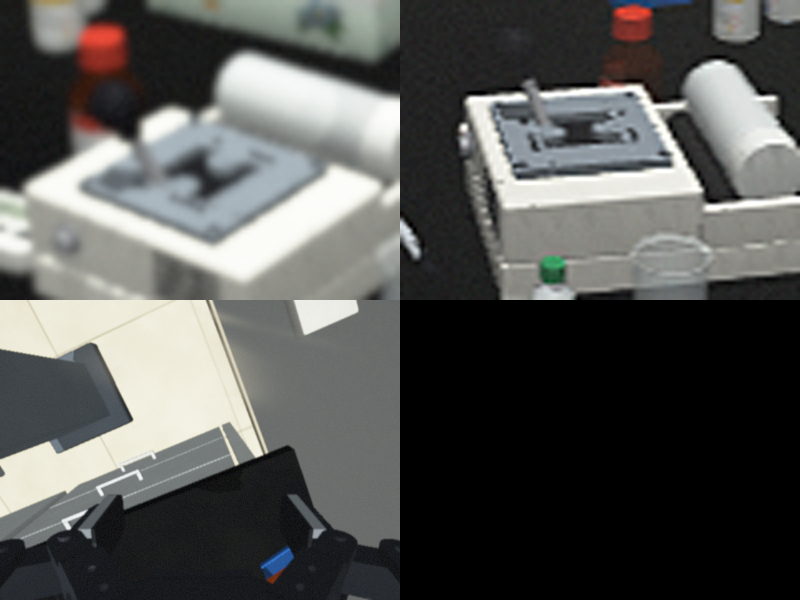

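In the scene crop the black knob is near (223,201) full-frame, and in the side crop it is near (259,185). The stick is in the left leg. Next I'll triangulate the knob and work out the plate's yaw.

```bash
python3 - <<'E'
from h import *
a=eyes.capture("scene");b=eyes.capture("side")
k=cross([ray(a,195+113/4,175+103/4),ray(b,230+115/4,175+40/4)]); print("knob",k,proj(a,k),proj(b,k))
P=[onz(a,195+u/4,175+v/4,92) for u,v in((82,187),(213,242),(327,165))]
for p in P: print(p)
print(np.degrees([np.arctan2(*(P[2]-P[1])[1::-1]),np.arctan2(*(P[0]-P[1])[1::-1])]), np.linalg.norm(P[2]-P[1]),np.linalg.norm(P[0]-P[1]),"ctr",(P[0]+P[2])/2)
print(tool([480-203.7,-25-483.6,95]))
E
```

```text
knob [462.4363285   14.35638322 144.45299849] (np.float64(223.1354303884058), np.float64(199.61504972357736)) (np.float64(258.53262661182265), np.float64(185.92659322908108))
[437.54090855  19.07654144  92.        ]
[445.5260909  -86.69543301  92.        ]
[558.1471618  -72.81436825  92.        ]
[ 7.02652962 94.31731581] 113.4732989259631 106.0729641161822 ctr [497.84403518 -26.86891341  92.        ]
[-361.45269361  452.08746042  -94.91853563]
```

>>> {"op": "move_arm", "data": {"rows": [[[-10,13,-30,-0.3,1],[-40,50,-60,-0.8,1],[-75,95,-90,-1.3,1],[-112,140,-95,-1.8,1],[-150,188,-95,-2.3,1],[-188,235,-95,-2.8,1],[-226,283,-95,-3.3,1],[-264,330,-95,-3.8,1],[-302,378,-95,-4.3,1],[-335,420,-95,-4.8,1],[-361,452,-95,-4.8,1],[-361,452,-95,-4.8,1]]]}}

```text
time_s: 1.85
eef_pos: [480.8, -26.5, 299.2]
ee_rot: [-0.0, 0.671, 0.742, -0.0]
force: [-0.5, -0.8, -1.0]
grip_width: 0.997
```

```bash
python3 - <<'E'
from h import *
w=eyes.capture("wrist"); cv2.imwrite("pics/w1.png",w["color"]); s=sense(); print(s["time_s"],s["eef_pos"],rot(s["ee_rot"]),s["joints"],s["force"])
E
```

```text
1.9 [480.29714615 -25.12546157 299.54425887] [[-1.01856272e-01  9.94798590e-01 -1.03203111e-03]
 [ 9.94799082e-01  1.01856519e-01  1.90242265e-04]
 [ 2.94371834e-04 -1.00728623e-03 -9.99999449e-01]] [-2.96424508e-01  1.62805355e-01  1.44391630e+00 -1.19586413e-04
  1.53591359e+00 -1.96924997e+00] [-0.96795716  0.34386544 -0.47406786]
```

View pics/w1.png

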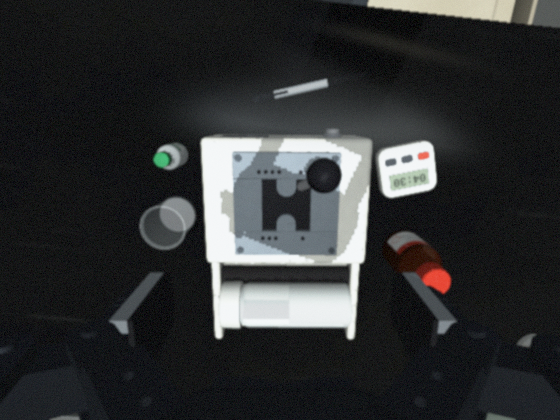

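The wrist view is upside down, so up in the picture is towards the robot. The knob is at (324,176), over the near-left slot with two studs. The gate plate spans about (233,151) to (344,255).

```bash
python3 - <<'E'
from h import *
w=eyes.capture("wrist"); im=w["color"]
hsv=cv2.cvtColor(im,cv2.COLOR_BGR2HSV)
g=lambda p:np.round(p[:2],1)
roi=im[140:270,195:380]; gr=cv2.cvtColor(roi,cv2.COLOR_BGR2GRAY)
# knob: dark circle
m=(gr<45).astype(np.uint8); n,l,st,c=cv2.connectedComponentsWithStats(m)
for i in range(1,n):
    if st[i,4]>15: print("dark",st[i],c[i]+[195,140])
k=(324,176); o,r=ray(w,*k)
for z in(143,147,150): print("knob",z,g(onz(w,*k,z)))
pts=[g(onz(w,u,v,92)) for u,v in((238,156),(240,250),(333,250))]; print("screws",pts)
corners=[onz(w,u,v,92)[:2] for u,v in((233,151),(235,255),(338,254))]; print("corners",corners)
d=corners[1]-corners[0]; e=corners[2]-corners[1]
print(np.degrees(np.arctan2(d[1],d[0])),np.degrees(np.arctan2(e[1],e[0]))-90,np.linalg.norm(d),np.linalg.norm(e),"ctr",(corners[0]+corners[2])/2)
cut=[onz(w,u,v,92)[:2] for u,v in((262,179),(262,230),(310,230))]; print("cut",cut,(cut[0]+cut[2])/2)
cv2.imwrite("pics/w1c.png",cv2.resize(roi,None,fx=4,fy=4,interpolation=cv2.INTER_CUBIC))
E
```

```text
dark [  0   0  14 130 844] [198.25      218.1943128]
dark [ 164   14   21  116 1267] [372.37490134 225.63456985]
dark [  66   19   77   71 2311] [296.95499784 195.37732583]
dark [ 26 126 126   4 390] [281.77948718 267.93846154]
knob 143 [460.7   9.8]
knob 147 [460.1   9.2]
knob 150 [459.7   8.8]
screws [array([456.5, -73.8]), array([558.3, -64.4]), array([547.9,  36.9])]
corners [array([452.0272686 , -79.18056183]), array([564.64848926, -69.50115428]), array([551.95076726,  43.0450187 ])]
4.912303996571446 6.437023676874787 113.03641127216076 113.26020129273681 ctr [501.98901793 -18.06777157]
cut [array([477.66040824, -47.29556449]), array([532.93968311, -42.46222409]), array([527.66603561,   9.07118257])] [502.66322193 -19.11219096]
```

View pics/w1c.png

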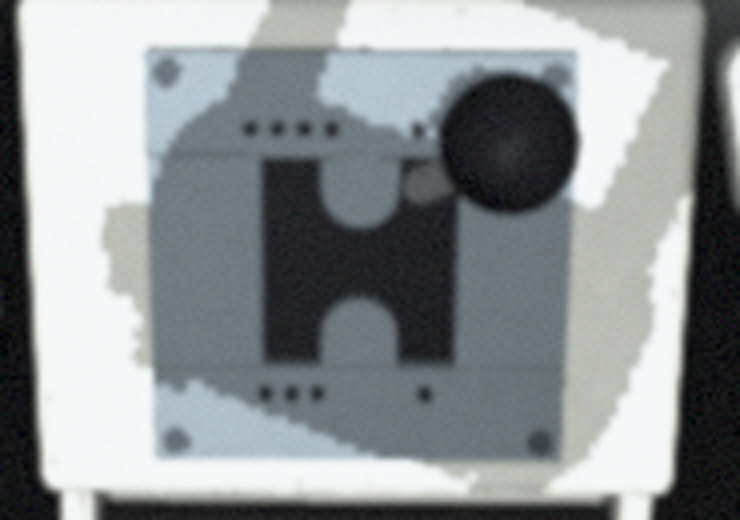

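The plate measures 113 mm square (112 expected), with its centre at about (502,-18) and a yaw of about 0.1 rad, so the tool axes already line up with the mixer. In the mixer frame the knob is at about (-38.5, +32), which gives f≈-0.30. That is the near-left slot. I'll shut the gripper and come down behind the knob.

>>> {"op": "move_arm", "data": {"rows": [[[15,-25,0,0,-1],[39,-70,0,0,-1],[39,-70,0,0,-1],[39,-70,40,0,-1],[39,-70,80,0,-1],[39,-70,120,0,-1],[39,-70,145,0,-1],[39,-70,154,0,-1],[39,-70,154,0,-1]]]}}

```text
time_s: 3.08
eef_pos: [406.6, 7.5, 146.2]
ee_rot: [-0.0, 0.669, 0.743, -0.0]
force: [0.6, 0.1, 0.3]
grip_width: 0.002
```

```bash
cat >>h.py <<'E'
C=np.array([502,-18.]);Y=0.1
def mix(p):
    d=np.array(p)[:2]-C; c,s=np.cos(Y),np.sin(Y); return np.array([c*d[0]+s*d[1],-s*d[0]+c*d[1],p[2]])
def look(n):
    w=eyes.capture("wrist"); b=eyes.capture("side"); s=sense()
    print(s["time_s"],"tcp mix",mix(s["eef_pos"]).round(1),s["force"].round(1),s["grip_width"])
    cv2.imwrite(f"pics/{n}.png",np.hstack([cv2.resize(w["color"],(400,300)),cv2.resize(b["color"][150:240,220:340],(400,300),interpolation=cv2.INTER_CUBIC)])); return w
E
python3 -c "
from h import *
look('l1')"
```

```text
3.175 tcp mix [-92.   34.6 146.8] [ 0.5 -0.2  0. ] 0.0022327214783016253
```

View pics/l1.png

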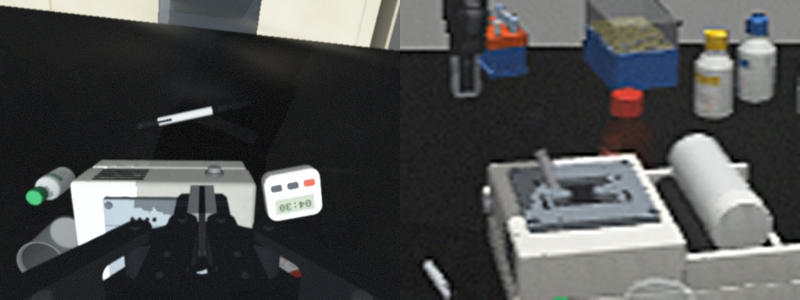

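The shut fingers are behind the knob and touching nothing. The knob itself is hidden behind the gripper in the wrist view. Now I'll push it forward along the left leg.

>>> {"op": "move_arm", "data": {"rows": [[[0,10,0,0,-1],[0,19,0,0,-1],[0,24,0,0,-1],[0,29,0,0,-1],[0,34,0,0,-1],[0,38,0,0,-1],[0,42,0,0,-1],[0,46,0,0,-1],[0,50,0,0,-1],[0,54,0,0,-1],[0,57,0,0,-1]]]}}

```text
time_s: 4.55
eef_pos: [463.9, 13.2, 146.9]
ee_rot: [0.001, 0.669, 0.743, 0.0]
force: [-0.5, 0.1, 0.2]
grip_width: -0.001
```

```bash
python3 - <<'E'
from h import *
look('l2')
a=eyes.capture("scene");b=eyes.capture("side")
c=[cv2.resize(d["color"][y:y+75,x:x+100],(400,300),interpolation=cv2.INTER_CUBIC) for d,x,y in((a,195,175),(b,230,165))]
cv2.imwrite("pics/c2.png",np.hstack(c))
E
```

```text
4.65 tcp mix [-34.8  34.8 146.9] [ 0.4 -1.   0.4] -0.0029798584209257545
```

View pics/c2.png

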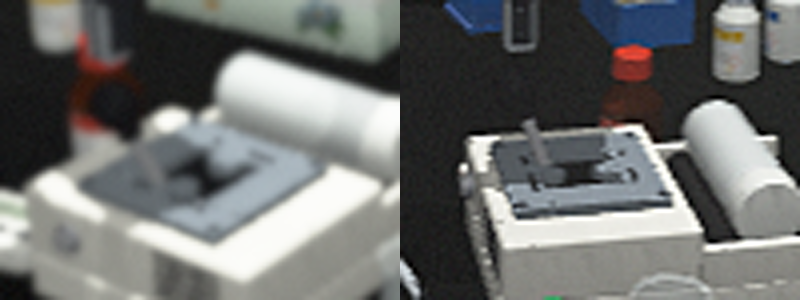

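```bash
python3 - <<'E'
from h import *
a=eyes.capture("scene");b=eyes.capture("side");s=sense();p=s["eef_pos"]
for dz in(-8,0,11): 
    q=p+[0,0,dz]; print(dz,(np.array(proj(a,q))-[195,175])*4,(np.array(proj(b,q))-[230,165])*4+[400,0])
x=-38.5;c,sn=np.cos(Y),np.sin(Y)
for f in(-.34,-.3,-.2,-.1,0):
    m=np.array([130*np.sin(f),130*np.sin(.28)*np.cos(f),25+130*np.cos(.28)*np.cos(f)])
    q=np.array([C[0]+c*m[0]-sn*m[1],C[1]+sn*m[0]+c*m[1],m[2]])
    print(f,m.round(1),(np.array(proj(a,q))-[195,175])*4,(np.array(proj(b,q))-[230,165])*4+[400,0])
g=[]
for d,x,y in((a,205,170),(b,240,165)):
    i=d["color"][y:y+50,x:x+50]; i=(np.clip(i/255.,0,1)**.45*255).astype(np.uint8); g.append(cv2.resize(i,(400,400),interpolation=cv2.INTER_CUBIC))
cv2.imwrite("pics/c3.png",np.hstack(g))
E
```

```text
-8 [115.82899222 106.66199314] [515.82698498  91.37225549]
0 [115.00235253  94.73929613] [515.81125162  81.13790529]
11 [113.85558517  78.19936971] [515.78945853  66.961778  ]
-0.34 [-43.4  33.9 142.8] [107.27747891 106.25763542] [504.79638382  87.72953475]
-0.3 [-38.4  34.3 144.4] [112.19174175 100.75328574] [511.4468356   85.01283011]
-0.2 [-25.8  35.2 147.4] [125.01658186  88.3371487 ] [528.4404696   79.41678225]
-0.1 [-13.   35.7 149.3] [138.4773414   77.92031775] [545.81043917  75.56785313]
0 [  0.   35.9 149.9] [152.40536788  69.57420321] [563.36912163  73.4972746 ]
```

View pics/c3.png

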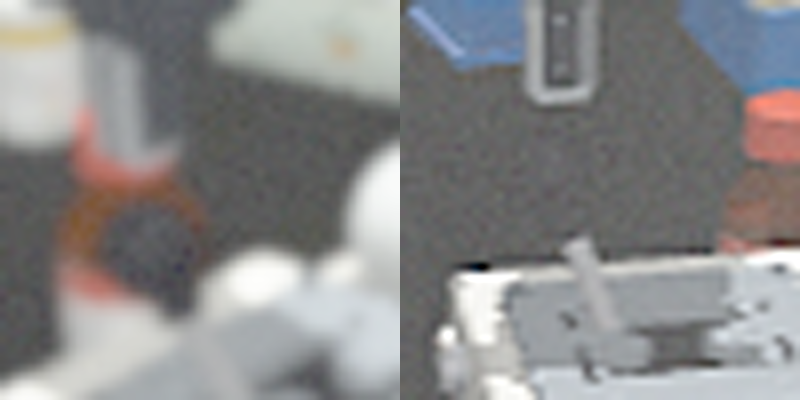

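```bash
python3 - <<'E'
from h import *
a=eyes.capture("scene");b=eyes.capture("side");w=eyes.capture("wrist");s=sense();p=s["eef_pos"]
q=cross([ray(a,220.6,190.6),ray(b,260,177.5)]);print("visible finger end",q,mix(q),proj(a,q),proj(b,q),"tcp",p)
for dz in(-8,0,11,25): print(dz,np.array(proj(w,p+[0,0,dz])).round(1))
cv2.imwrite("pics/w3.png",(np.clip(w["color"]/255.,0,1)**.45*255).astype(np.uint8))
E
```

```text
visible finger end [467.45199145  27.58741326 163.83746438] [-29.82426519  48.80871181 163.83746438] (np.float64(220.54700975093607), np.float64(190.0886682080717)) (np.float64(259.90841753996483), np.float64(177.9182095948444)) tcp [463.60026318  13.14013432 146.92706764]
-8 [283.5 251.7]
0 [283.5 257.5]
11 [283.5 266.4]
25 [283.6 279.4]
```

View pics/w3.png

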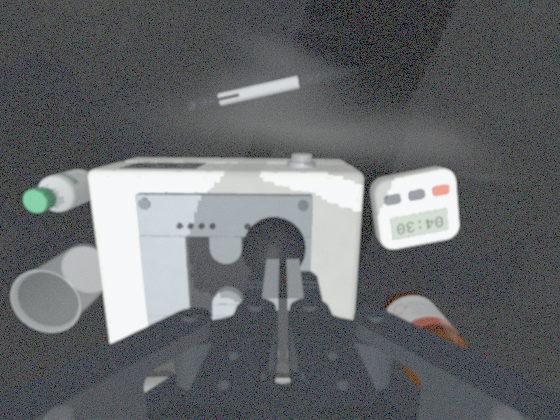

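The fingertips went over the knob without contact. Both fixed views put the visible tips at about z=168, roughly 30 mm higher than the stated tip position, and the knob hasn't moved. I'll back off, come down 27 mm (safe under either reading, since the plate is at 92), check the tip height and push again.

>>> {"op": "move_arm", "data": {"rows": [[[0,-20,0,0,-1],[0,-40,0,0,-1],[0,-58,0,0,-1],[-1,-58,14,0,-1],[-1,-58,27,0,-1],[-1,-58,27,0,-1]]]}}

```text
time_s: 5.75
eef_pos: [405.6, 6.3, 119.1]
ee_rot: [-0.0, 0.67, 0.743, -0.0]
force: [0.0, -0.6, -0.3]
grip_width: -0.001
```

```bash
python3 - <<'E'
from h import *
b=eyes.capture("side");a=eyes.capture("scene");w=eyes.capture("wrist");s=sense();p=s["eef_pos"];print(p,mix(p),s["force"])
for dz in(-8,0,20): print(dz,(np.array(proj(a,p+[0,0,dz]))-[190,165])*8,(np.array(proj(b,p+[0,0,dz]))-[220,155])*8+[400,0])
g=[]
for d,x,y in((a,190,165),(b,220,155)):
    i=d["color"][y:y+50,x:x+50]; i=(np.clip(i/255.,0,1)**.45*255).astype(np.uint8); g.append(cv2.resize(i,(400,400),interpolation=cv2.INTER_CUBIC))
cv2.imwrite("pics/c4.png",np.hstack(g))
E
```

```text
[406.33972126   6.15508476 120.13788425] [-92.77089116  33.58450241 120.13788425] [ 0.18439351  0.46244221 -0.64703819]
-8 [146.56524016 446.94477938] [554.95840798 343.27571378]
0 [144.38523018 423.02186115] [554.44162384 323.04534408]
20 [138.86123263 362.40280775] [553.13554957 271.91690808]
```

View pics/c4.png

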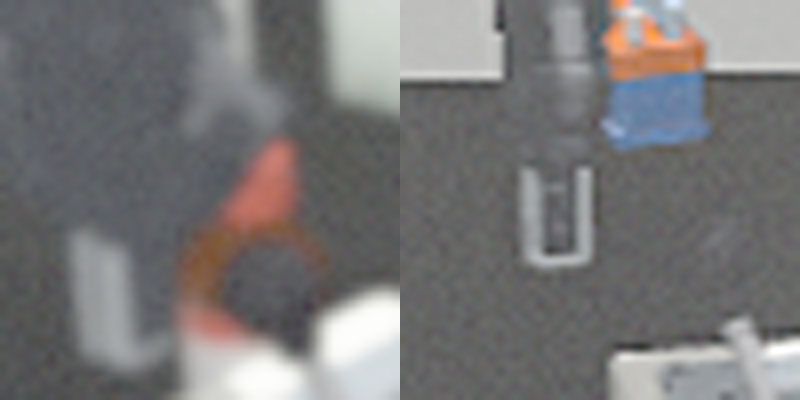

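Both views put the tip at about TCP+20 mm, so z≈140. I'll go 6 mm lower to meet the ball at its equator, then push slowly.

>>> {"op": "move_arm", "data": {"rows": [[[0,0,6,0,-1],[0,10,6,0,-1],[0,20,6,0,-1],[0,25,6,0,-1],[0,29,6,0,-1],[0,33,6,0,-1],[0,37,6,0,-1],[0,41,6,0,-1],[0,45,6,0,-1],[0,49,6,0,-1],[0,53,6,0,-1],[0,56,6,0,-1]]]}}

```text
time_s: 7.4
eef_pos: [462.3, 12.0, 114.2]
ee_rot: [0.001, 0.669, 0.743, 0.0]
force: [-1.7, -0.7, 0.3]
grip_width: 0.001
```

```bash
cat >>h.py <<'E'
def pic(n,k=0):
    a=eyes.capture("scene");b=eyes.capture("side");w=eyes.capture("wrist");s=sense();p=s["eef_pos"];print(s["time_s"],mix(p).round(1),s["force"].round(1))
    g=[]
    for d,(x,y,W) in((a,(205,170,56)),(w,(180,150,220))):
        i=d["color"][y:y+W,x:x+W]; i=(np.clip(i/255.,0,1)**.45*255).astype(np.uint8); g.append(cv2.resize(i,(400,400),interpolation=cv2.INTER_CUBIC))
    cv2.imwrite(f"pics/{n}.png",np.hstack(g)); cv2.imwrite(f"pics/{n}_w.png",w["color"])
    # lever points on the left/right by f, a: predicted pixels
    for f,A in((-.3,-.28),(-.15,-.28),(0,-.28),(.15,-.28),(0,0),(0,.28),(.34,.28)):
        m=np.array([130*np.sin(f),-130*np.sin(A)*np.cos(f),25+130*np.cos(A)*np.cos(f)]);c,sn=np.cos(Y),np.sin(Y)
        q=np.array([C[0]+c*m[0]-sn*m[1],C[1]+sn*m[0]+c*m[1],m[2]])
        print(f,A,((np.array(proj(a,q))-[205,170])*400/56).round(),((np.array(proj(w,q))-[180,150])*400/220).round()+[400,0])
E
python3 -c "
from h import *
pic('d1')"
```

```text
7.55 [-36.6  33.8 114.2] [0.1 0.2 0.5]
-0.3 -0.28 [129. 216.] [591. 237.]
-0.15 -0.28 [164. 184.] [596. 322.]
0 -0.28 [201. 160.] [597. 398.]
0.15 -0.28 [239. 145.] [595. 462.]
0 0 [280. 173.] [439. 413.]
0 0.28 [363. 215.] [290. 397.]
0.34 0.28 [438. 187.] [329. 520.]
```

View pics/d1.png

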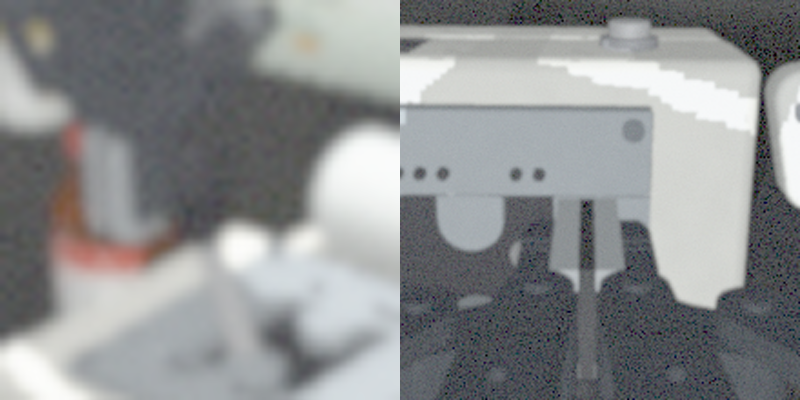

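In the scene half of the picture, the grey fingers are behind the dark knob at about (190,170) in the crop. The stick runs from (208,248) to (250,340), so the lever has moved forward. I have one picture view left, so from here I'll check the stick numerically with edges and colour masks.

```bash
cat >>h.py <<'E'
def lev(f,A,r):
    m=np.array([r*np.sin(f),-r*np.sin(A)*np.cos(f),25+r*np.cos(A)*np.cos(f)]);c,s=np.cos(Y),np.sin(Y)
    return np.array([C[0]+c*m[0]-s*m[1],C[1]+s*m[0]+c*m[1],m[2]])
E
python3 - <<'E'
from h import *
a=eyes.capture("scene")
for f in(-.15,-.1,-.05,0,.05): print(f,[((np.array(proj(a,lev(f,-.28,r)))-[205,170])*400/56).round().tolist() for r in(72,90,112,130)])
b=eyes.capture("side")
for f in(-.1,0): print(f,[np.array(proj(b,lev(f,-.28,r))).round(1).tolist() for r in(72,90,112,130)])
g=cv2.cvtColor(b["color"],cv2.COLOR_BGR2GRAY)
print(g[186:208,255:280])
E
```

```text
-0.15 [[224.0, 330.0], [205.0, 285.0], [183.0, 230.0], [164.0, 184.0]]
-0.1 [[230.0, 324.0], [213.0, 279.0], [193.0, 222.0], [176.0, 175.0]]
-0.05 [[237.0, 320.0], [222.0, 273.0], [203.0, 215.0], [188.0, 167.0]]
0 [[243.0, 316.0], [230.0, 268.0], [214.0, 209.0], [201.0, 160.0]]
0.05 [[250.0, 312.0], [239.0, 263.0], [225.0, 204.0], [213.0, 154.0]]
-0.1 [[269.3, 203.4], [268.4, 197.4], [267.3, 190.0], [266.5, 183.9]]
0 [[271.7, 203.1], [271.4, 197.0], [271.1, 189.5], [270.8, 183.4]]
[[ 74 102  65  22  29  22  24  84  96  27  31  31  34  36  35  35  32  28
   34  30  38  37  32  37  31]
 [ 46  97 110  93 110 126 124 104  55  28  33  33  32  31  32  34  36  30
   36  37  36  32  33  39  31]
 [ 28  68  95  84  65  69  69  57  26  32  32  32  30  35  33  32  34  37
   37  36  31  34  31  36  38]
 [ 29  29  29  27  30  29  30  31  36  42  33  30  33  31  35  34  32  38
   30  34  34  32  40  39  37]
 [ 36  30  32  33  34  27  31  31  30  35  32  33  33  36  37  33  33  30
   35  37  36  34  32  33  37]
 [ 30  35  34  32  34  36  33  35  37  40  37  30  32  26  30  28  31  30
   38  35  34  
[... 996 characters left out ...]
86  86  88  88  88  85  93 114 113  99
   91  90  91  90  90  87 128]
 [ 88  88  86  88  85  89  90  94  90  91  89  88  89  75  80 115 118 103
   87  91  89  90  91  88 118]
 [ 90  90  85  87  91  93  90  85  82  89  92  87  91  81  87 111 118 102
   84  87  90  86  85  85  84]
 [ 91  90  86  91  83  51  62  88  85  87  85  85  85  84  91 112 116 101
   85  90  94  93  93  88  87]
 [ 89  91  90  89  91  65  34  73  89  86  84  90  89  78  83 109 122 101
   65  55  48  40  36  60  86]
 [ 92  87  88  89  91  85  83  94  91  80  70  70  71  60  56  96 124 103
   46  30  32  31  40  69 127]
 [ 82  90  88  91  90  93  93  95  95  98  91  91  94  92  90 103 104  86
   57  32  34  31  48 113 159]]
```

The stick shows cleanly in the side view. Its column (269.5 at row 195) and its slope both give f≈-0.055, so 8 mm more will centre it in the cross bar.

>>> {"op": "move_arm", "data": {"rows": [[[0,2,0,0,-1],[0,4,0,0,-1],[0,6,0,0,-1],[0,8,0,0,-1],[0,8,0,0,-1]]]}}

```text
time_s: 8.28
eef_pos: [470.2, 12.8, 114.2]
ee_rot: [0.001, 0.669, 0.743, 0.001]
force: [-0.8, 0.9, 0.3]
grip_width: -0.001
```

```bash
cat >>h.py <<'E'
from scipy.optimize import brentq
def stick(A=-.28,rows=range(193,197),lo=258,hi=292):
    b=eyes.capture("side");g=cv2.cvtColor(b["color"],cv2.COLOR_BGR2GRAY).astype(float);s=sense()
    for v in rows:
        w=np.clip(g[v,lo:hi]-60,0,None); u=(w*np.arange(lo,hi)).sum()/max(w.sum(),1)
        def e(f):
            r=brentq(lambda r:proj(b,lev(f,A,r))[1]-v,40,140); return proj(b,lev(f,A,r))[0]-u
        try: print(v,u.round(1),"f",round(brentq(e,-.4,.4),3),end="; ")
        except ValueError: print(v,u.round(1),"no f",end="; ")
    print(); print(s["time_s"],mix(s["eef_pos"]).round(1),s["force"].round(1)); return g
E
python3 -c "
from h import *
g=stick(); print(g[190:200,260:285].astype(int))"
```

```text
193 271.5 f 0.007; 194 271.7 f 0.013; 195 273.5 f 0.066; 196 284.5 no f; 
8.325 [-28.6  33.8 114.2] [-0.2  0.6  0.4]
[[ 32  34  37  35  33  32  31  36  34  33  30  33  32  38  35  34  35  35
   31  39  39  42  40  42  47]
 [ 33  34  30  32  32  35  37  33  32  32  32  29  30  30  30  34  35  37
   36  36  37  49  48  55  52]
 [ 35  26  36  36  37  35  31  39  33  37  55  67  66  50  32  33  38  33
   34  34  36  41  48  54  54]
 [ 36  32  38  32  36  40  33  28  34  36  88 128 128  91  29  36  36  35
   37  38  34  43  42  51  52]
 [ 36  30  33  32  31  34  36  34  34  30  79 119 127  94  24  33  30  33
   34  41  62  56  43  45  53]
 [ 34  33  32  37  36  32  29  36  31  31  78 117 121  88  27  32  31  34
   37  38  51  77  81  52  43]
 [ 31  34  30  33  29  31  31  31  26  18  76 116 121  88  17  19  17  16
   11  47  77  76  90 103 102]
 [ 12  16  19  14  14  31  48  42  62  78  88 110 117 108 108 145 168 166
  165 163 161 160 159 157 145]
 [116 139 160 163 162 165 162 161 160 162 134 106 116 112 127 141 141 130
  120 118 114 119 115 131 165]
 [157 149 138 135 128 116 117 119 112  98  97 107 115 102  84  85  83  81
   84  86  83  82  72 112 154]]
```

The lever is at f≈+0.01, centred in the cross bar. I'll back off and go round to the knob's left side.

>>> {"op": "move_arm", "data": {"rows": [[[0,-10,0,0,-1],[0,-24,0,0,-1],[12,-26,0,0,-1],[28,-26,0,0,-1],[44,-26,0,0,-1],[54,-20,0,0,-1],[54,-5,0,0,-1],[54,12,0,0,-1],[54,25,0,0,-1],[54,29,0,0,-1],[54,29,0,0,-1]]]}}

```text
time_s: 9.7
eef_pos: [493.3, 69.6, 114.0]
ee_rot: [0.001, 0.669, 0.743, 0.0]
force: [0.6, -0.6, 0.4]
grip_width: 0.0
```

```bash
python3 -c "
from h import *
g=stick(rows=range(193,195),lo=262,hi=279)"
```

```text
193 271.5 f 0.007; 194 271.6 f 0.009; 
9.75 [-1.000e-01  8.800e+01  1.141e+02] [-0.8  0.  -0.7]
```

>>> {"op": "move_arm", "data": {"rows": [[[-8,1,0,0,-1],[-16,1,0,0,-1],[-21,1,0,0,-1],[-25,1,0,0,-1],[-29,1,0,0,-1],[-33,1,0,0,-1],[-37,1,0,0,-1],[-41,1,0,0,-1],[-45,1,0,0,-1],[-49,1,0,0,-1],[-53,1,0,0,-1],[-57,1,0,0,-1]]]}}

```text
time_s: 11.25
eef_pos: [500.0, 12.7, 114.1]
ee_rot: [0.001, 0.669, 0.743, 0.0]
force: [-1.1, 1.4, 1.6]
grip_width: 0.001
```

```bash
python3 - <<'E'
from h import *
g=stick(rows=[194],lo=262,hi=279); b=eyes.capture("side")
for A in(-.28,-.1,0,.1): print(A,[np.array(proj(b,lev(0.0,A,r))).round(1).tolist() for r in(72,112,130)])
print(g[188:212,260:285].astype(int))
E
```

```text
194 0.0 no f; 
11.3 [  1.1  30.3 114.1] [-0.4  0.2  1.1]
-0.28 [[271.7, 203.1], [271.1, 189.5], [270.8, 183.4]]
-0.1 [[272.6, 204.2], [272.5, 191.0], [272.5, 185.0]]
0 [[273.1, 205.1], [273.3, 192.4], [273.4, 186.5]]
0.1 [[273.7, 206.3], [274.2, 194.2], [274.4, 188.6]]
[[ 37  33  34  36  35  30  33  32  32  34  31  35  35  36  36  33  32  32
   34  35  35  39  45  37  41]
 [ 32  33  33  36  35  35  31  34  32  36  29  33  29  32  39  32  34  29
   37  40  36  38  39  41  38]
 [ 30  28  36  40  34  38  36  34  31  35  33  34  31  35  33  35  28  35
   34  33  34  40  40  45  49]
 [ 32  32  36  32  36  36  36  32  34  37  31  30  31  37  38  30  40  36
   35  33  37  47  53  54  51]
 [ 31  33  32  36  33  37  31  33  33  35  32  32  36  36  32  34  34  32
   35  33  35  40  52  55  53]
 [ 34  33  37  32  34  40  32  37  35  32  38  35  35  37  37  32  35  31
   39  33  38  46  37  39  51]
 [ 31  36  33  34  33  31  33  36  36  39  33  29  25  23  27  31  26  31
   32  45  59  55  46  48  51]
 [ 33  35  33  29  32  33  30  32  36  32  32  45  76  91  80  47  32  30
   28  35  52  78  81
[... 990 characters left out ...]
84  68  71  67  83 109 109  82  34  39
   45  50  57  82  95  91  90]
 [ 79  78  94  90  77  66  70  70  61  46  31  34  80 107 112  81  23  38
   77  96  93  91  93  86  87]
 [ 90  90  90  95  95  90  91  92  96  98  80  49  78 107 114  83  27  45
   81  94  91  92  89  92  89]
 [ 79  75  55  70  82  80  88  88  91  97  91  61  80 112 111  86  24  44
   68  86  86  88  88  87  83]
 [165 146  84 110 163 123  83  88  88  86  75  45  60 105  99  51  29  35
   66  82  88  86  85  88  82]
 [155 159 121  48 128 134  76  83  83  81  68  29  16  19  19  13  20  16
   12  17  48  63  52  49  56]
 [149 157 119  25 109 149  91  53  76  61  56  83  85  79 104 125 125 145
  169 137  77 122 162 161 160]]
```

The lever is about mid-cross-bar with a≈-0.03 and f≈0. I'll keep pushing to the right.

>>> {"op": "move_arm", "data": {"rows": [[[-4,0,0,0,-1],[-8,0,0,0,-1],[-12,0,0,0,-1],[-16,0,0,0,-1],[-20,0,0,0,-1],[-24,0,0,0,-1],[-27,0,0,0,-1],[-30,0,0,0,-1],[-32,0,0,0,-1],[-32,0,0,0,-1]]]}}

```text
time_s: 12.6
eef_pos: [503.3, -19.4, 114.0]
ee_rot: [0.001, 0.67, 0.743, 0.0]
force: [-0.0, 0.6, -0.9]
grip_width: -0.002
```

```bash
python3 - <<'E'
from h import *
b=eyes.capture("side");s=sense();print(s["time_s"],mix(s["eef_pos"]).round(1),s["force"].round(1))
for A in(.15,.2,.25,.28,.3): print(A,[np.array(proj(b,lev(0.0,A,r))).round(1).tolist() for r in(72,112,130)])
print(cv2.cvtColor(b["color"],cv2.COLOR_BGR2GRAY)[184:214,264:286])
E
```

```text
12.65 [  1.2  -1.5 114.1] [-0.1 -0.3 -0.6]
0.15 [[273.9, 207.0], [274.6, 195.2], [274.9, 189.7]]
0.2 [[274.2, 207.7], [275.0, 196.3], [275.4, 191.0]]
0.25 [[274.4, 208.5], [275.4, 197.5], [275.8, 192.4]]
0.28 [[274.6, 209.0], [275.6, 198.3], [276.1, 193.3]]
0.3 [[274.7, 209.4], [275.8, 198.8], [276.3, 193.9]]
[[ 31  34  34  36  34  27  51  96  96  38  36  36  39  44  61  60  29  32
   31  49  67  67]
 [ 35  32  28  34  36  35  58  99  97  41  38  39  42  49  66  59  33  36
   39  33  32  31]
 [ 37  32  33  34  34  39  56  99  96  43  33  37  32  39  68  63  33  32
   37  41  40  39]
 [ 37  34  35  34  34  31  61  76  53  30  35  32  34  32  31  34  32  36
   34  39  40  42]
 [ 33  33  29  33  31  38  50  40  30  32  29  33  42  35  34  35  34  39
   40  43  43  42]
 [ 35  35  33  34  34  37  39  32  34  37  31  37  42  37  38  37  34  40
   38  36  39  38]
 [ 34  35  37  37  37  33  27  33  36  37  35  41  40  36  31  35  35  39
   42  45  49  53]
 [ 36  32  28  32  40  32  32  31  35  33  32  32  39  33  35  33  29  40
   55  53  51  53]
 [ 40  32  34  39  31  36  31  33  34  31  39
[... 1301 characters left out ...]
1 103  73  38  75  95  93  94
   89  88  86  92]
 [156  85  88  94  91  94  84  47  25  70 100 102  74  47  76  91  91  90
   91  87  91  93]
 [134  80  87  91  91  94  90  57  29  71 104 101  75  43  70  83  87  89
   87  88  85  85]
 [ 88  84  89  89  89  87  73  51  26  71 101 104  73  34  67  85  90  92
   89  89  84  85]
 [ 72  87  81  89  90  89  72  37  28  70  99 103  71  27  25  23  50  68
   62  56  67  65]
 [ 68  98  71  57  69  55  43  56  57  80  94  90  84  84  97  95  94  92
   91  92  92  90]
 [ 34  77  83  85  92  91  94  94  94  92  90  88  89  91  92  91  92  94
   92  91  91  90]
 [135  79  84  87  89  91  93  91  90  90  89  89  92  90  93  89  93  91
   90  90  92  90]]
```

a≈0.25 and f≈0 with no load. A few more millimetres should seat it against the right side of the gate.

>>> {"op": "move_arm", "data": {"rows": [[[-1,0,0,0,-1],[-2,0,0,0,-1],[-3,0,0,0,-1],[-4,0,0,0,-1],[-4,0,0,0,-1]]]}}

```text
time_s: 13.28
eef_pos: [503.8, -23.4, 114.1]
ee_rot: [0.001, 0.67, 0.743, 0.0]
force: [-1.0, 1.6, -0.3]
grip_width: 0.003
```

```bash
cat >>h.py <<'E'
def st2():
    b=eyes.capture("side");s=sense();print(s["time_s"],mix(s["eef_pos"]).round(1),s["force"].round(1))
    g=cv2.cvtColor(b["color"],cv2.COLOR_BGR2GRAY); print(g[195:212,266:296])
    return b
E
python3 -c "
from h import *
st2()"
```

```text
13.325 [  1.2  -5.6 114.1] [ 0.2  0.6 -0.2]
[[ 34  31  33  31  32  28  32  35  33  33  35  37  34  30  23  61  75  43
   37  31  17   8  11  10  19  29  34  35  39  39]
 [ 22  19  23  17  14  14  25  32  26  33  34  31  28  12  61  98 127 160
  164 155 184 217 214 212 154  18  28  40  43  37]
 [ 74  70 113 145 146 146 110  21  27  34  34  27  54 168 255 255 255 255
  255 255 255 255 255 255 228  74  18  36  33  35]
 [155 152 150 154 151 238 236  17  28  32  33  29  63 104 115 114 111 117
  112  98  78  31 113 235 255 229  71  28  29  37]
 [148 150 154 132  95  93  66  15  34  33  28  28  48  78  85  81  78  78
   81  79  79  70  69  80 116 164 139  16  29  23]
 [150 157 128  81  84  89  76  40  23  30  27  27  69  94  85  84  86  86
   88  87  89  91  87 100 133 155 124  34  26  44]
 [151 161 129  83  87  92  91  88  68  59  55  76  97  87  89  90  92  89
   91  89  94  93  90  85  96 132 145 230 255 255]
 [154 129  82  86  89  90  91  90  96 103  96  91  92  91  90  87  86  92
   83  71  80  89  90  87  89 127 153 151 162 170]
 [154 119  82  89  88  89  89  93  97 100  91  86  88  8
[... 369 characters left out ...]
 75  95  90  92  90  86
   87  90  91  96  94  91  91  90  88  92 127 149]
 [ 85  94  94  98  82  47  25  69 100 100  80  52  82  93  93  88  88  93
   91  93  77  39  66  97  91  90  84 102 139 151]
 [ 85  87  90  96  86  57  27  66  99 100  79  50  68  83  87  89  88  88
   84  83  96  70  38  74  96  91  91  84  87 211]
 [ 86  89  90  87  76  51  24  67  99 101  77  34  64  86  89  87  90  87
   81  85  99  78  44  66  93  91  88  83  73 201]
 [ 77  89  86  85  71  37  28  68  99  99  74  25  24  29  51  70  60  61
   63  66  85  85  68  80  93  88  90  84 115 181]
 [ 74  59  69  55  43  55  53  76  95  91  82  83  96  94  91  94  92  91
   92  92  91  94  91  90  92  89  89  82 117 148]]
```

>>> {"op": "move_arm", "data": {"rows": [[[-1,0,0,0,-1],[-2,0,0,0,-1],[-2,0,0,0,-1]]]}}

```text
time_s: 13.7
eef_pos: [504.0, -25.5, 114.1]
ee_rot: [0.001, 0.67, 0.743, 0.0]
force: [-0.3, 0.8, 0.2]
grip_width: 0.0
```

>>> {"op": "move_arm", "data": {"rows": [[[10,0,0,0,-1],[24,0,0,0,-1],[26,-12,0,0,-1],[26,-28,0,0,-1],[26,-44,0,0,-1],[24,-52,0,0,-1],[10,-52,0,0,-1],[-6,-52,0,0,-1],[-20,-52,0,0,-1],[-28,-52,0,0,-1],[-28,-52,0,0,-1]]]}}

```text
time_s: 15.08
eef_pos: [455.2, -59.3, 113.9]
ee_rot: [0.001, 0.67, 0.742, 0.0]
force: [0.0, -0.1, -0.4]
grip_width: 0.001
```

```bash
python3 -c "
from h import *
b=st2()
for f in(-.05,0,.05): print(f,[np.array(proj(b,lev(f,.28,r))).round(1).tolist() for r in(72,85,100)])
"
```

```text
15.125 [-50.7 -35.9 114. ] [-0.2  0.3  0. ]
[[ 32  31  34  33  34  31  29  34  32  34  34  33  34  27  22  60  75  43
   38  29  15  11  11  11  21  31  39  38  35  42]
 [ 15  19  15  15   7  14  22  26  28  35  39  34  29  19  42  82 131 160
  160 153 181 213 215 211 153  16  31  36  37  40]
 [ 56  55  97 135 133 109  46  24  27  30  31  28  21  93 226 255 255 255
  255 255 255 255 255 255 227  71  20  34  37  38]
 [255 255 255 255 255 255 233  55  27  32  31  26  28 151 216 209 205 191
  170 156 103  51 138 238 255 218  67  24  34  34]
 [207 208 192 172 174 168 112  12  27  35  35  23  82 140 150 142 137 141
  144 147 134 113 124 139 211 236 123  11  25  25]
 [150 149 149 145 146 153 131  57  20  26  30  17  76 135 142 134 147 145
  147 147 150 153 146 174 236 255 218  54  18  46]
 [ 75  76 121 160 161 161 169 137  53  31  26  58 125 163 156 153 154 149
  151 153 153 150 149 142 159 228 247 253 255 255]
 [ 89  81  86  84  81  83  84  86  89 104  97 138 171 155 139 124 131 152
  138 111 132 154 150 147 158 226 252 232 175 161]
 [ 91  86  83  85  86  87  88  87  91  98  93  80  81  7
[... 529 characters left out ...]
29  58 111 162 153 150 146 176 240 255]
 [ 91  91  90  97  90  57  24  68  98 100  82  51  65  82  83  88  89  85
   86 126 162 118  45 121 157 150 148 142 160 227]
 [ 90  88  88  87  71  48  23  67  98 101  80  43  63  84  91  88  83  86
   75 127 172 131  58 103 158 149 148 144 153 225]
 [ 81  90  90  86  71  35  24  64 101 100  78  31  15  27  51  66  61  80
   92  89 124 136 106 133 153 152 150 148 142 171]
 [ 72  58  67  55  42  54  56  73  95  92  82  81  94  92  93  88 125 161
  157 153 151 151 148 151 151 148 151 151 152 142]]
-0.05 [[273.3, 209.1], [273.4, 205.7], [273.5, 201.7]]
0 [[274.6, 209.0], [274.9, 205.6], [275.3, 201.6]]
0.05 [[275.8, 208.9], [276.4, 205.5], [277.0, 201.5]]
```

The lever is in the right leg with f≈0, and the fingers are clear behind it. Now I'll push forward.

>>> {"op": "move_arm", "data": {"rows": [[[0,8,0,0,-1],[0,16,0,0,-1],[0,21,0,0,-1],[0,25,0,0,-1],[0,29,0,0,-1],[0,33,0,0,-1],[0,37,0,0,-1],[0,41,0,0,-1],[0,45,0,0,-1],[0,49,0,0,-1],[0,53,0,0,-1],[0,57,0,0,-1]]]}}

```text
time_s: 16.62
eef_pos: [511.9, -52.8, 113.8]
ee_rot: [0.0, 0.67, 0.743, 0.0]
force: [-1.1, -0.7, -1.1]
grip_width: 0.003
```

>>> {"op": "move_arm", "data": {"rows": [[[0,2,0,0,-1],[0,4,0,0,-1],[0,5,0,0,-1],[0,5,0,0,-1]]]}}

```text
time_s: 17.12
eef_pos: [516.9, -52.3, 113.9]
ee_rot: [0.0, 0.67, 0.742, 0.0]
force: [-0.1, 0.2, -1.1]
grip_width: 0.005
```

```bash
python3 -c "
from h import *
b=st2()
for f in(.2,.25,.3,.34): print(f,[np.array(proj(b,lev(f,.28,r))).round(1).tolist() for r in(72,85,100)])
"
```

```text
17.175 [ 11.4 -35.6 113.9] [-0.7  0.2 -0.6]
[[ 30  29  29  30  27  30  25  29  29  28  29  80  92  40  14  30  43  49
   78  67  30  30  36  32  35  34  36  37  32  37]
 [ 21  23  12  10   9   9  13   6   7   5   0  54  95  98 100  97  95  97
  100  76  24  32  34  36  36  32  38  35  30  34]
 [ 60  58  99 136 135 131 172 213 210 247 255 255 216 182 209 236 235 255
  235  50  23  34  32  32  33  35  34  32  33  39]
 [255 255 255 255 255 255 255 255 255 246 245 231 210 209 205 213 214 204
  143   9  31  33  33  30  25  16  25  31  31  33]
 [175 177 153 121 122 104  72  73  72 111 151 148 151 151 153 153 151 156
  121  11  28  32  33  27  48  95  87  19  17  23]
 [ 75  77  76  76  77  79  81  83  80  78  79  77  79  80  76  72  78  82
   73  38  24  33  27  17 152 254 229  55  18  45]
 [ 86  85  86  82  78  79  81  84  89  89  86  87  87  89  89  85  89  89
   90  82  40  23  21  25 124 235 254 255 255 255]
 [ 88  87  85 131 169 167 167 138  83  89  92  90  91  88  87  84  80  87
   90 101 107  93  74  79  85 209 255 245 187 164]
 [ 88  90  85  80 103 124 123 116  94  85  87  86  85  8
[... 583 characters left out ...]
170 150  85  32  34  39  33  30  46  67  85  82  86 102 101
   92  86  94  71  34  71  93  88  87  83  97 135]
 [104 117 104  87  68  44  35  38  31  34  29  41  69  85  85  91 101  99
   82  81  97  78  46  66  94  92  90  90  88 128]
 [ 75  87  83  78  67  45  31  25  25  27  25  22  22  25  66  99 100  94
   76  62  77  81  69  81  92  89  92  90  85 101]
 [ 94  59  83  65  75  81  53  48  67  78  76  84  97  94  90  92  89  89
   88  90  90  91  92  90  89  90  91  89  92  87]]
0.2 [[279.4, 209.0], [280.7, 205.6], [282.2, 201.6]]
0.25 [[280.6, 209.1], [282.1, 205.7], [283.8, 201.7]]
0.3 [[281.8, 209.3], [283.5, 205.9], [285.5, 202.0]]
0.34 [[282.7, 209.4], [284.5, 206.1], [286.7, 202.2]]
```

f≈0.31 in the far right slot, with about 4 mm left to the stop. I'll move in small steps and watch the force.

>>> {"op": "move_arm", "data": {"rows": [[[0,1,0,0,-1],[0,2,0,0,-1],[0,3,0,0,-1],[0,3,0,0,-1]]]}}

```text
time_s: 17.68
eef_pos: [520.0, -52.0, 113.9]
ee_rot: [0.001, 0.67, 0.743, 0.0]
force: [-1.4, 0.2, -1.2]
grip_width: -0.002
```

>>> {"op": "move_arm", "data": {"rows": [[[0,1,0,0,-1],[0,1,0,0,-1]]]}}

```text
time_s: 17.92
eef_pos: [521.1, -51.9, 113.9]
ee_rot: [0.001, 0.67, 0.743, 0.0]
force: [-1.6, 0.4, -0.9]
grip_width: -0.0
```

>>> {"op": "move_arm", "data": {"rows": [[[0,1,0,0,-1],[0,1,0,0,-1]]]}}

```text
time_s: 18.18
eef_pos: [522.0, -51.8, 113.8]
ee_rot: [0.0, 0.67, 0.743, 0.0]
force: [-1.9, -0.6, -1.1]
grip_width: -0.001
```

>>> {"op": "move_arm", "data": {"rows": [[[0,0.7,0,0,-1],[0,0.7,0,0,-1]]]}}

```text
time_s: 18.42
eef_pos: [522.4, -51.7, 113.7]
ee_rot: [0.0, 0.67, 0.743, -0.0]
force: [-3.4, -0.7, -1.4]
grip_width: -0.002
```

>>> {"op": "move_arm", "data": {"rows": [[[0,1,0,0,-1],[0,1,0,0,-1]]]}}

```text
time_s: 18.68
eef_pos: [522.9, -51.6, 113.6]
ee_rot: [-0.0, 0.67, 0.743, -0.001]
force: [-6.4, -0.9, 0.3]
grip_width: -0.002
```

>>> {"op": "move_arm", "data": {"rows": [[[0,1.5,0,0,-1],[0,1.5,0,0,-1]]]}}

```text
time_s: 18.92
eef_pos: [523.4, -51.6, 113.4]
ee_rot: [-0.001, 0.67, 0.743, -0.002]
force: [-8.7, -1.5, 0.8]
grip_width: 0.001
```

>>> {"op": "move_arm", "data": {"rows": [[[0,2,0,0,-1],[0,2.5,0,0,-1]]]}}

```text
time_s: 19.18
eef_pos: [524.0, -51.5, 113.2]
ee_rot: [-0.003, 0.67, 0.743, -0.004]
force: [-15.9, -2.6, 5.9]
grip_width: 0.002
```

```bash
python3 -c "
from h import *
b=st2()"
```

```text
19.225 [ 18.5 -35.5 113.3] [-14.7  -3.    4.9]
[[ 32  32  33  34  27  30  28  30  25  30  27  27  21  50  90  91  43  23
   29  40  66  74  38  32  35  34  37  36  35  37]
 [ 20  21  14  19   6  11  13   5   4   1   0   0   0  57  98  88  99  98
   99 101  90  59  25  27  33  35  32  33  31  33]
 [ 58  60  99 137 130 132 176 213 210 252 255 255 255 255 255 214 185 214
  240 247 244 179  21  29  31  30  36  29  36  37]
 [255 255 255 255 255 255 255 255 255 251 251 237 217 211 206 211 214 198
  178 167 114  26  25  33  34  30  35  34  33  30]
 [174 177 154 122 123 103  75  74  74  72  72  70  69 116 121 112 152 154
  155 140  87  18  24  30  33  36  26  25  24  21]
 [ 74  76  76  80  80  80  82  80  82  79  84  80  81  80  81  73  79  79
   79  86  63  19  27  35  29  20  36  31  21  45]
 [ 85  88  85  82  88  88  86  83  78  80  81  86  87  88  87  87  90  88
   88  88 105  92  31  24  22  42 193 255 255 255]
 [ 90  87  93  91  88  89  85 130 170 170 171 141  87  90  93  83  84  88
   80  74  90 107  97  70  54 115 154 178 191 166]
 [ 88  89  85  88  85  87 109 119 102  94  82  86  84
[... 372 characters left out ...]
 74  96  91  91  91  88
   92 103 100  93  89  92  90  88  84  90 125 150]
 [ 90  91  93  94  84  45  29  40  40  37  38  50  79  91  91  91  85  87
   99 103  86  52  68  96  92  90  87 102 140 163]
 [ 91  90  91  94 104  88  37  43  40  41  39  50  70  81  86  86  86  94
  102  99  95  62  34  73  90  90  86  85  97 134]
 [ 87  88  87  85  70  47  38  38  45  40  37  38  65  83  89  84  91  98
  101  92  87  81  43  65  93  92  90  88  86 127]
 [ 80  92  85  82  66  38  27  35  32  32  24  21  24  24  52  79  95  99
   92  80  80  82  70  81  94  89  90  88  87  99]
 [ 72  53  71  63  63  92  94  94  89  73  73  88  98  95  91  92  88  86
   86  87  89  91  89  87  91  89  88  92  88  86]]
```

It hit a solid stop under a firm 15 N push, and the stick pixels give f≈0.34–0.36. I'll back straight off, rise and look.

>>> {"op": "move_arm", "data": {"rows": [[[0,-4,0,0,-1],[0,-12,0,0,-1],[0,-28,0,0,-1],[0,-50,0,0,-1],[0,-70,0,0,-1],[0,-80,-20,0,-1],[0,-80,-60,0,-1],[0,-80,-110,0,-1],[0,-80,-150,0,-1],[0,-80,-170,0,0],[0,-80,-170,0,1],[0,-80,-170,0,1]]]}}

```text
time_s: 20.72
eef_pos: [445.7, -59.6, 283.0]
ee_rot: [-0.004, 0.67, 0.743, -0.004]
force: [1.0, 1.0, -0.4]
grip_width: 0.636
```

```bash
python3 - <<'E'
from h import *
w=eyes.capture("wrist");b=st2();a=eyes.capture("scene")
cv2.imwrite("pics/fin.png",np.hstack([cv2.resize(w["color"],(400,300)),cv2.resize(w["color"][150:330,170:410],(400,300))]))
for f in(.25,.3,.34): print(f,(np.array(proj(w,lev(f,.28,130)))-[170,150])*400/240+[400,0])
E
```

```text
20.825 [-60.1 -35.7 283. ] [-0.2 -0.7  0.6]
[[ 26  33  33  26  35  34  29  34  25  28  25  26  27  30  47  68  73  44
   36  33  27  26  30  36  37  37  44  38  39  35]
 [ 20  19  14  14  18  14  10   8   7   6   1   4   0  57  93  86 126 161
  162 161 154 117  29  31  36  36  34  34  39  35]
 [ 60  59  96 134 129 129 170 212 208 248 255 255 255 255 255 255 255 255
  255 255 233  52  28  35  35  36  37  38  35  34]
 [255 255 255 255 255 255 255 255 254 242 240 228 208 203 200 205 203 193
  169 163 107  20  30  32  33  35  36  33  34  31]
 [209 212 195 175 173 161 142 141 144 140 141 139 140 141 141 143 138 141
  145 133  86  15  36  34  30  30  26  23  25  25]
 [151 121 114 154 154 153 155 155 156 158 149 149 149 151 139 136 145 145
  151 156 124  20  28  34  25  15  73  70  22  49]
 [ 79  81  81  79  81  78  81  82  80  78 121 162 160 160 161 160 154 149
  155 158 124  55  24  26  14  83 199 255 255 255]
 [ 87  86  85  87  88  86  88  88  85  88  84  84  82  83  79  95 137 158
  141 110 100 104  91  74  82 209 255 237 176 158]
 [ 92  85  87  86  88  88  91  89  91  85  86  84  83  8
[... 467 characters left out ...]
48  32  34  32  32  28  50  77  92  92  90  86 102
  111  98  80  51 120 169 162 159 155 185 245 255]
 [ 93  89  91  97  89  53  29  33  36  33  32  47  71  82  89  89  88 101
  106  95 112  95  52  86  83  83  77  70 140 236]
 [ 90  89  89  86  75  50  30  32  32  34  31  36  65  86  86  83  87  98
   98  85  84  74  40  62  91  87  91  79  75 202]
 [ 80  89  88  88  70  37  23  28  27  29  25  23  25  24  47  83  95 108
  127 110  88  75  65  81  87  91  90  84  78 127]
 [ 76  55  69  50  41  58  54  55  66  75  71  88  98  96  96  85 124 158
  154 154 158 129  79  86  85  89  87  86  85  72]]
0.25 [589.27219063 246.23978994]
0.3 [590.08759139 255.02874204]
0.34 [590.83701019 261.64184649]
```

View pics/fin.png

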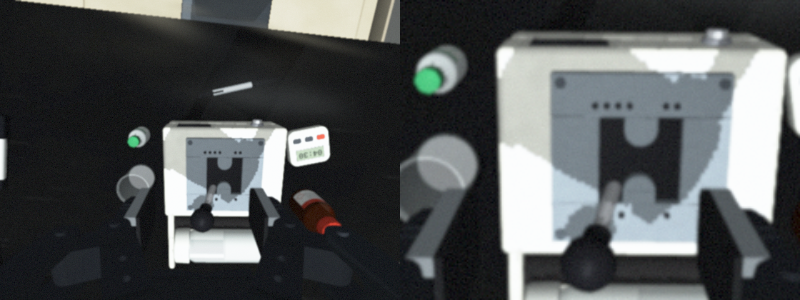

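```bash
python3 - <<'E'
from h import *
w=eyes.capture("wrist");g=cv2.cvtColor(w["color"],cv2.COLOR_BGR2GRAY)
r=cv2.resize(g[270:350,245:325],None,fx=4,fy=4,interpolation=cv2.INTER_CUBIC)
h=cv2.HoughCircles(r,cv2.HOUGH_GRADIENT,1,200,param1=80,param2=8,minRadius=50,maxRadius=85)
print(h[0][0]/4+[245,270,0])
for f in(.28,.3,.32,.34,.36):
    p=lev(f,.28,130); q=np.array(proj(w,p)); d=np.linalg.norm(p-w["xyz"]); print(f,q.round(1),"r",16*g.shape[0]/2/np.tan(np.radians(w["vertical_fov"])/2)/d)
for x,y in((18.,28),(-18,28),(-18,-28)):
    c,s=np.cos(Y),np.sin(Y); print("slot",x,y,np.array(proj(w,[C[0]+c*y-s*x,C[1]+s*y+c*x,92])).round(1))
s=sense();print(s["time_s"],s["grip_width"])
print(r[::8,::8])
E
```

```text
[283.125      308.375       16.85000038]
0.28 [283.9 300.9] r 16.8257071061795
0.3 [284.1 302.9] r 16.738941812904738
0.32 [284.3 305. ] r 16.650929656131083
0.34 [284.5 306.9] r 16.561791436917265
0.36 [284.8 308.8] r 16.471645131501646
slot 18.0 28 [333.1 270.4]
slot -18 28 [299.2 270.3]
slot -18 -28 [300.1 219.4]
20.925 0.9603478329202988
[[249 248 249 ... 122 120  89]
 [249 249 249 ... 116 116 101]
 [249 249 249 ... 117 117 112]
 ...
 [240 247 248 ... 240 240 241]
 [243 248 249 ... 242 241 241]
 [245 248 249 ... 242 241 242]]
```

The ball circle (r=16.9 px, as expected) fits f≈0.34–0.36, so the lever is fully home. The view shows it in the three-stud slot, and the bystanders in view look undisturbed.

```bash
python3 -c "
from h import *
ctrl.finish_job(); print(sense()['time_s'])"
```

```text
the job is handed in; nothing more can be done
the job is handed in; nothing more can be done
```

The mixer is in third gear: the lever is fully home in the far right slot, and I handed the job in at about 21 s. With the gripper shut, I pushed the knob from the near-left slot (f≈-0.30) to the cross bar, across to the right leg, then forward to the stop. The last push was a firm 15–16 N against the stop; I then backed off and raised the gripper clear.

**Last checks:**
- **Lever position:** after release, the wrist-view ball fit gave f≈0.355 and the side-view stick about 0.33, against 0.34 for fully home. The two disagree slightly, but by about the calibration error.
- **Four-stud slot:** the lever never went into it; in the right leg I measured f≈0 before pushing forward.
- **Bystanders:** the small bottle, beaker, timer, tall bottle and pen look undisturbed in the last picture. The rack and marker were mostly or wholly out of that view, but the arm never went near them.

**What went wrong:** my first approach passed about 6 mm over the knob without touching it. The camera views put the shut fingertips about 28 mm higher than the stated tool frame implies. I backed off, came down 33 mm in all and repeated the push.

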